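# Load an injector against the cradle's limit switch and lock it with the keeper

## Robot

A 6-joint arm with a two-finger parallel gripper is mounted at the origin on a cart in front of the work surface, level with it; the furniture and walls round the work are solid. World frame = base frame: x ahead of the robot, y to its left, z up, the work surface at z = 0. Lengths are in m, angles in rad, forces in N, time in s.
With the tool pointing down it reaches from about 0.325 to 0.85 m from the base axis. Payload 4.4 kg.
Tool frame: the origin (TCP) lies midway between the tips of the shut fingers; the grasp point (between the pads) lies 19 mm behind it; z points along the fingers, y is the line along which they close (so a half turn about z gives the same grasp; the last joint's range is limited). The gripper opens to 94 mm and grips with 3 to 60 N. Pads are 16 mm wide; open, the fingers measure 119 mm over their backs; the gripper's body (75 mm by 177 mm) begins 78 mm behind the grasp point.
Start: joints at [1.173, 0.207, 1.542, -0, 1.393, -0.15], TCP at [0.14, 0.558, 0.205] pointing down, gripper open.
Joint ranges: [-2.73, 2.73], [-0.86, 2.22], [0.23, 2.46], [-1.11, 4.25], [0.08, 2.63], [-2.82, 2.82]. Speed limits (rad/s): [2.79, 2.79, 3.14, 3.14, 3.14, 3.14].

## Interface

Orientations are given as a 3x3 rotation matrix whose columns are the frame's x, y, z axes.
In Python, from cell import bot gives the robot as it stands.
- The arm moves only by the tool carry_out, never from a script. Its argument "targets" is a list that holds one entry, the list of rows, each a list of 5 numbers: the shift along the world's x, y, z normalised to -1 to 1, where 1 is 25 mm, then the turn about the world's z normalised to -1 to 1, where 1 is 8 degrees, then the gripper's target within -1 to 1 (shut at 1, half-way at 0, fully open at -1). In form: [[[tx, ty, tz, spin, hand], ...]]. A call has 1 to 5 rows; each row shifts and turns the commanded pose from where the row before left it; what a row does not reach is not made up. A row lasts 1/8 s, in which the tool goes at most 62.5 mm and 10.7 degrees, less where a joint would pass 70% of its speed; a pose out of reach is approached as far as the arm can. A call with a number of a shift or a turn outside -1 to 1 is refused whole. A call with a gripper value outside its range is refused whole. The fingers move at their own pace and stop on an object; the grip force is fixed at half the most. Time passes only in rows, so rows that do not move let the fingers close. It gives the time, the measured TCP pose, the force, the opening and the grip force at its end, in the units of the state.
- bot.state(): the state, without advancing time (a new reading comes with each control period).
- bot.get_image(name): name is "side" or "top"; returns a dict with "image" (480x640x3 uint8, red, green, blue), "range_z" (480x640 float32, m along the optical axis (not along the pixel's ray), 0 where there is no reading), "fov_y" (degrees; the focal length in pixels is half the picture's height over the tangent of half this angle, whatever the lens; pixels are square), "cx", "cy" (the principal point, pixels), "R" (3x3) and "t" (3): a world point X has camera coordinates R X + t. Camera axes: x right, y down, z forward; pixel columns grow to the right and rows downward; lengths in m; the calibration is good to about 2 mm. A picture is of the moment at which its call begins.
- bot.hand_in(): hands the job in; it is judged then, once.
The state is a dict: "time_s": time; "qpos": joint angles; "joint_velocities": joint speeds; "joint_efforts": joint torques, N m; "eef_pos": TCP position; "eef_rot": TCP orientation; "force": force on the tool from outside, world axes, zero at the start; "moment": the same for the moment, N m; "width": finger opening in m; "grasp_force": force on a finger pad.
Only numpy, scipy, OpenCV 4.12 (cv2) and the standard library are available. Lean on these libraries where they do the work, as an engineer would, in place of code of your own. Each camera call takes 0.05 s, during which the arm holds its last target. There are 200 camera calls.

## Task

Get the injector that lies on the bare bench ready for its test: lay it in the two white saddles of the cradle, inlet stub up and black connector end towards the limit switch, and slide it fully home against the end stop so that it holds the roller lever in. Then swing the yellow keeper all the way down, so that its fork drops over the nozzle tip and locks the injector in, and let go. Leave the tools lying around where they are.

Things in the scene. Friction and masses are not known exactly. Their poses are not given: they have to be found in the camera images.
- injector: Pale rail injector, 195 mm long, 0.5 kg, lying on the bare bench with its inlet stub up (the others lie on the black mat). Origin: under its middle, on its underside. +y: towards the black connector end; z up. Body 24 mm wide, 25 mm high, y -37 to +75 mm; nozzle nut 16 mm wide, y -73 to -37; tip 6 mm thick, to y -97, its axis 12.5 mm up.
- injector_head (a point): Middle of the injector's end face at the black connector end, 98 mm along +y from its origin and 12.5 mm above its underside. The connector end is 20 mm wide.
- injector_body (a point): Place to grip the injector across its 24 mm wide body, fingers closing along its x: 15 mm along +y from its origin, 13 mm above its underside; near its centre of mass; flat sides from 6 to 20 mm up.
- cradle: Grey test cradle screwed to the bench, 116 x 244 x 15 mm plate. Origin: middle of its underside; +y runs along it to the limit switch. Two white saddles 56 mm wide, y -34 to -20 and 50 to 64 mm, nothing between them; flat floor 16 mm wide at z 40 mm, flared sides up to z 57. An injector fully home has its origin at x 0, y 0, z 40 mm and its y along the cradle's y.
- stop_face (a point): Middle of the front of the steel end stop, at cradle x 0, y 98, z 52.5 mm: two pads side by side, with the roller lever in the 13 mm gap between them. Posts 84 mm high. The connector end of an injector that is fully home touches both pads.
- lever_roller (a point): Axis of the 6 mm roller at the free end of the limit switch's lever. The lever hangs from a hinge at cradle y 102, z 78 mm, 29 mm above the roller; free, the roller stands out 10 mm in front of the stop pads, so an injector laid 15 mm short of the stop clears it.
- lever (a joint): Angle of the limit-switch lever: 0 free, about 0.32 rad when the injector touches the stop pads, 0.25 when it is 2 mm short. A spring returns it; pushing it in takes under 1 N, less than the injector's friction in the saddles.
- keeper (a joint): Angle of the yellow keeper arm: 0 down on its rest, up to 1.9 rad swung back behind the cradle, where it starts. Stiff hinge; it falls shut from about half way. It turns about the cradle's y axis through keeper_hinge. Its fork (11 mm slot) goes down 2.5 mm in front of the nozzle nut of an injector that is home; on one 3 mm short it lands on the nut and cannot close.
- keeper_grip (a point): Middle of the keeper's black round handle, 11 mm thick, 40 mm long, parallel to the cradle's y axis, sticking out to the -y side of the arm's end; can be pinched from above and turns between the fingers. With the keeper down it lies at cradle x -40, y -107.5, z 64.5 mm; with it up, higher and behind the hinge.
- keeper_hinge (a point): Hinge axis of the keeper, at cradle x 46, y -79.5, z 54 mm; the axis runs along the cradle's y. keeper_grip moves round it at a radius of 86.6 mm.
- spanner_long: Bystander, to be left alone: 309 mm spanner, lying on the bench at the right. Origin under its middle.
- hex_key: Bystander, to be left alone: black 124 mm hex key, lying on the bench behind the cradle. Origin under its middle.
- screwdriver: Bystander, to be left alone: 200 mm screwdriver, black handle, lying on the bench behind the cradle. Origin under its middle.
- brush: Bystander, to be left alone: 210 mm wooden-handled wire brush, lying on the bench at the left. Origin under its middle.
- tape: Bystander, to be left alone: black 57 mm roll of tape, lying on the bench behind the cradle. Origin under its middle.
There are look-alikes about, which are no part of the job. What is shaped like the injector but green is not meant.

How it is judged:
On the way:
1. the injector lies in both saddles, fully home, holding the lever in, while the keeper is still up (y of injector_head in the frame of cradle between 0.0945 and 0.1 m and z of injector in the frame of cradle between 0.037 and 0.044 m and x of injector_head in the frame of cradle between -0.005 and 0.005 m and angle between the y axis of injector and the y axis of cradle, either way round below 0.05 rad and angle between injector's own z axis and vertical below 0.15 rad and value of joint lever above 0.21 rad and value of joint keeper above 0.5 rad), for 0.2 s.
At the end, for the whole second after the job is handed in: The injector rests in both saddles, stub up, its connector end within 3.5 mm of the stop pads and facing them (lined up with the cradle within 0.05 rad and 5 mm), the lever pressed to more than 0.21 rad, the keeper down (below 0.06 rad), everything at rest (y of injector_head in the frame of cradle between 0.0945 and 0.1 m and z of injector in the frame of cradle between 0.037 and 0.044 m and x of injector_head in the frame of cradle between -0.005 and 0.005 m and angle between the y axis of injector and the y axis of cradle, either way round below 0.05 rad and angle between injector's own z axis and vertical below 0.15 rad and value of joint lever above 0.21 rad and value of joint keeper below 0.06 rad and linear speed of injector below 0.02 m/s); the robot touches nothing.
It fails at once if a tool or thing lying around is moved by more than 20 mm (distance of any of spanner_long, hex_key, screwdriver, brush, tape from where it was at the start of the episode above 0.02 m).
It also fails if it takes over 64 s, if anything falls off the work surface, if the arm or the gripper's body presses on something with over 40 N, if the wrist force passes 120 N, or if a joint passes its speed limit or range.

## Working session

There is one attempt and no reset: what is moved stays moved. The work goes in short steps, Python scripts to look and compute and a tool call to move; the robot and the scene stay as the last step left them, time stands still between calls to the robot, and variables do not carry over. Pictures are saved under pics/ and viewed, at most 10 in all, crops included, and the job is handed in when it is done.

Besides the shell and the picture viewer there is one more tool, called after "Request:" by a JSON object that holds its "method" and its "body", one argument or row to a line. carry_out: Moves the arm, as the interface text tells. Its arguments: {"type":"object","properties":{"targets":{"type":"array","items":{"type":"array","items":{"type":"array","items":{"type":"number","minimum":-1,"maximum":1}}}}},"required":["targets"]}

```bash
mkdir -p pics; ls
cat > h.py <<'E'
import numpy as np, cv2
from cell import bot
def cam(name,fn=None):
    d=bot.get_image(name)
    if fn: cv2.imwrite('pics/'+fn,d['image'][:,:,::-1])
    d['f']=240/np.tan(np.radians(d['fov_y'])/2); return d
def px(d,u,v,z=None,r=1):
    R=np.array(d['R']);t=np.array(d['t'])
    ray=np.array([(u-d['cx'])/d['f'],(v-d['cy'])/d['f'],1])
    if z is None:
        p=d['range_z'][int(v)-r:int(v)+r+1,int(u)-r:int(u)+r+1]; k=np.median(p[p>0])
    else:
        o=-R.T@t; w=R.T@ray; k=(z-o[2])/w[2]
    return R.T@(ray*k-t)
def proj(d,X):
    c=np.array(d['R'])@np.array(X)+np.array(d['t']); return c[0]/c[2]*d['f']+d['cx'],c[1]/c[2]*d['f']+d['cy']
E
python3 - <<'E'
from h import *
for n in('top','side'):
    d=cam(n,n+'0.png'); print(n,d['fov_y'],d['cx'],d['cy'],np.round(d['R'],3).tolist(),d['t']); np.savez('pics/%s0.npz'%n,**d)
s=bot.state();print(s['time_s'],s['eef_pos'],np.round(s['eef_rot'],3).tolist(),s['width'],s['force'])
E
```

```text
pics
top 45.59796433584015 331.0868851057404 234.16724357610747 [[-0.396, -0.918, -0.004], [-0.88, 0.38, -0.284], [0.262, -0.109, -0.959]] [0.29500451 0.53458196 1.79957044]
side 57.16187140940972 312.3633607776206 243.46341175049156 [[0.889, -0.458, 0.01], [-0.262, -0.526, -0.809], [0.376, 0.717, -0.587]] [-0.50694918  0.23786691  0.99115513]
0.1 [0.14020678 0.55690525 0.20441158] [[-0.97, 0.244, -0.001], [0.244, 0.97, -0.002], [0.0, -0.002, -1.0]] 0.0941578760477993 [ 0.74955584  0.53997837 -0.48274386]
```

View pics/top0.png

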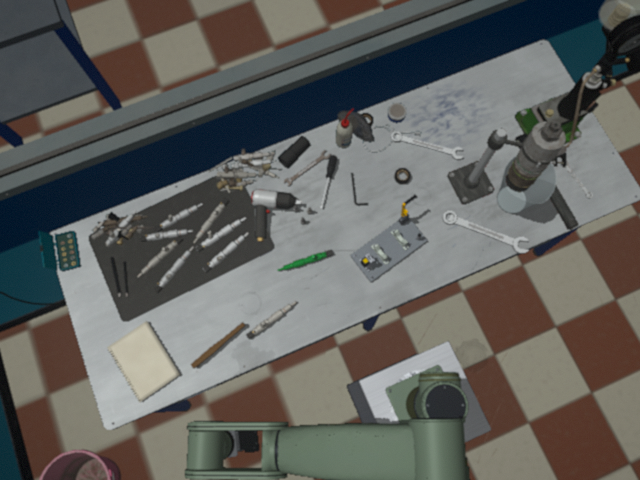

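View pics/side0.png

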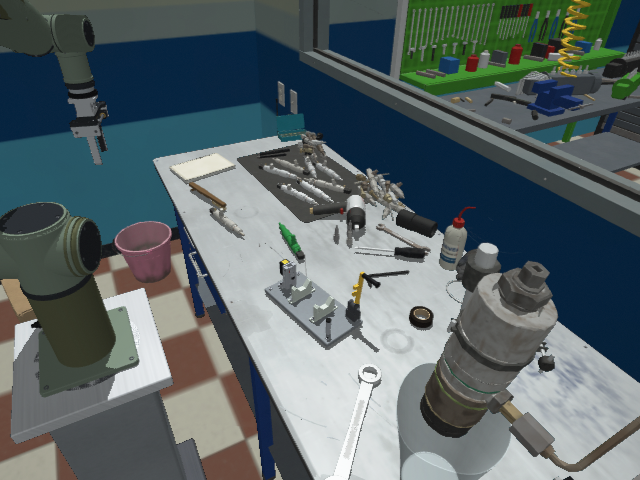

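Pale injector on bare bench: top (272,319), side (227,222). The green one at top (306,261) is the look-alike, and the ones at about (190,235) lie on the mat. The first fits the description. The cradle is at top (390,250) with the limit switch at its left end (368,260) and the keeper up at (405,210). I'll confirm this in an enlarged crop.

Run:
```python
from h import *
T=cv2.imread('pics/top0.png');S=cv2.imread('pics/side0.png')
c=lambda I,u,v,w,h:cv2.resize(I[v:v+h,u:u+w],(400,300),interpolation=cv2.INTER_CUBIC)
M=np.vstack([np.hstack([c(T,240,290,72,54),c(T,340,190,100,75+0)[:300]]),np.hstack([c(S,200,195,60,45),c(S,255,250,136,102)])])
cv2.imwrite('pics/m1.png',M)
```

```text
(no output)
```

View pics/m1.png

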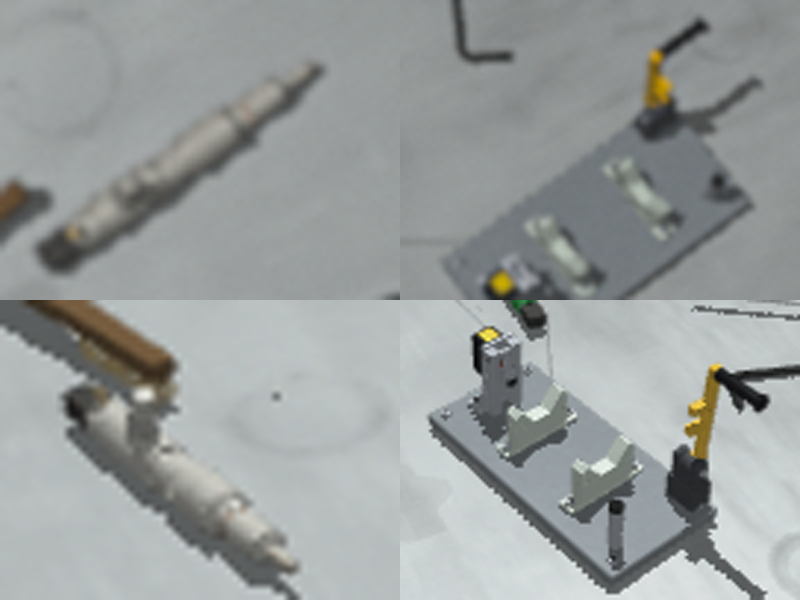

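```bash
cat >> h.py <<'E'
def cloud(d,lo,hi,zlo,zhi):
    v,u=np.mgrid[:480,:640]; k=d['range_z']
    P=np.stack([(u-d['cx'])/d['f']*k,(v-d['cy'])/d['f']*k,k],-1)
    X=(P-np.array(d['t']))@np.array(d['R'])
    m=(k>0)&(X[...,0]>lo[0])&(X[...,0]<hi[0])&(X[...,1]>lo[1])&(X[...,1]<hi[1])&(X[...,2]>zlo)&(X[...,2]<zhi)
    return X[m]
E
python3 - <<'E'
from h import *
for n in('top','side'):
    d=dict(np.load('pics/%s0.npz'%n))
    pts=[(249.4,335.9),(297.6,302.2)] if n=='top' else [(200+75/6.67,195+103/6.67),(200+292/6.67,195+265/6.67)]
    H,T=[px(d,*p,z=.0125) for p in pts]
    print(n,'head',H,'tip',T,np.linalg.norm(H-T),np.degrees(np.arctan2(*(H-T)[[1,0]])))
    b=px(d,(pts[0][0]+pts[1][0])/2,(pts[0][1]+pts[1][1])/2,z=0)
    X=cloud(d,b-.13,b+.13,.008,.045)
    # line fit inside tube
    a=(H-T)[:2];a/=np.linalg.norm(a);nrm=np.array([-a[1],a[0]]);m=(H+T)[:2]/2
    q=X[abs((X[:,:2]-m)@nrm)<.022]; s=(q[:,:2]-m)@a; w=(q[:,:2]-m)@nrm
    print(len(q),s.min(),s.max(),np.percentile(w,[2,50,98]))
    for lo in np.arange(-.1,.1,.025):
        k=(s>=lo)&(s<lo+.025)
        if k.sum(): print(' %.3f n%d w %.4f..%.4f zmax %.4f'%(lo,k.sum(),w[k].min(),w[k].max(),q[k,2].max()))
    G=px(d,390,252) if n=='top' else px(d,311,306)
    P=cloud(d,G-.17,G+.17,.010,.019)
    r=cv2.minAreaRect(P[:,:2].astype(np.float32)*1000); print('cradle',G,len(P),r,cv2.boxPoints(r).round(1).tolist())
E
```

```text
top head [0.41499873 0.43053157 0.0125    ] tip [0.45483487 0.2452998  0.0125    ] 0.1894669492668125 102.13722536276045
391 -0.12496476016698059 0.1355857434798225 [-0.01426984 -0.00035558  0.01130279]
 -0.100 n12 w -0.0120..0.0043 zmax 0.0226
 -0.075 n38 w -0.0198..0.0080 zmax 0.0273
 -0.050 n48 w -0.0132..0.0121 zmax 0.0321
 -0.025 n61 w -0.0197..0.0188 zmax 0.0337
 -0.000 n56 w -0.0208..0.0099 zmax 0.0311
 0.025 n54 w -0.0218..0.0131 zmax 0.0442
 0.050 n56 w -0.0142..0.0125 zmax 0.0322
 0.075 n51 w -0.0101..0.0191 zmax 0.0336
cradle [ 0.48810592 -0.10510149  0.01747089] 1364 ((489.06158447265625, -103.87686157226562), (336.697021484375, 333.6447448730469), 0.1205807775259018) [[320.3999938964844, 62.599998474121094], [321.1000061035156, -271.1000061035156], [657.7999877929688, -270.29998779296875], [657.0999755859375, 63.29999923706055]]
side head [0.41806663 0.43197651 0.0125    ] tip [0.46537993 0.25204044 0.0125    ] 0.18605251229505818 104.7321566391357
290 -0.09921974505195892 0.09414142713457489 [-0.00848092  0.00490075  0.01315432]
 -0.100 n22 w -0.0022..0.0095 zmax 0.0236
 -0.075 n37 w -0.0064..0.0127 zmax 0.0264
 -0.050 n50 w -0.0104..0.0137 zmax 0.0293
 -0.025 n37 w -0.0094..0.0144 zmax 0.0285
 -0.000 n50 w -0.0087..0.0124 zmax 0.0440
 0.025 n41 w -0.0113..0.0127 zmax 0.0419
 0.050 n30 w -0.0071..0.0105 zmax 0.0343
 0.075 n23 w -0.0108..0.0085 zmax 0.0251
cradle [ 0.50513898 -0.1187481   0.01717981] 2173 ((509.1114807128906, -111.86488342285156), (119.01485443115234, 248.2915802001953), 13.576775550842285) [[422.1000061035156, -5.199999809265137], [480.3999938964844, -246.5], [596.0999755859375, -218.60000610351562], [537.7999877929688, 22.799999237060547]]
```

```bash
cat >> h.py <<'E'
def fr(x,y,deg,p):
    a=np.radians(deg);p=np.array(p,float); return np.array([x+np.cos(a)*p[0]-np.sin(a)*p[1],y+np.sin(a)*p[0]+np.cos(a)*p[1],p[2]])
def over(fn,CR,IN,top='top0',side='side0',win=None):
    tiles=[]
    plate=[[(-.058,-.122,.015),(.058,-.122,.015),(.058,.122,.015),(-.058,.122,.015),(-.058,-.122,.015)]]
    for y in(-.034,-.020,.050,.064): plate.append([(-.028,y,.057),(-.008,y,.04),(.008,y,.04),(.028,y,.057)])
    plate.append([(-.015,.098,.0525),(.015,.098,.0525)])
    inj=[[(-.012,-.037,.0125),(.012,-.037,.0125),(.012,.075,.0125),(-.012,.075,.0125),(-.012,-.037,.0125)],[(-.01,.098,.0125),(.01,.098,.0125)],[(-.003,-.097,.0125),(.003,-.097,.0125)],[(0,-.097,.0125),(0,.098,.0125)]]
    for n,w in zip((top,top,side,side),win or [(237,292,72),(345,200,92),(195,195,60),(258,255,100)]):
        d=dict(np.load('pics/%s.npz'%n)); u,v,W=w; sc=400/W; I=d['image'][v:v+W*3//4,u:u+W,::-1]
        I=cv2.resize(np.ascontiguousarray(I),(400,300),interpolation=cv2.INTER_CUBIC)
        for pose,polys,c in((CR,plate,(0,0,255)),(IN,inj,(255,0,0))):
            for pl in polys:
                q=np.array([((np.array(proj(d,fr(*pose,p)))-[u,v]+.5)*sc) for p in pl]).round().astype(np.int32)
                cv2.polylines(I,[q],False,c,1)
        tiles.append(I)
    cv2.imwrite('pics/'+fn,np.vstack([np.hstack(tiles[:2]),np.hstack(tiles[2:])]))
E
python3 -c "
from h import *
over('o1.png',(.509,-.112,13.6),(.439,.340,13.5))"
```

```text
(no output)
```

View pics/o1.png

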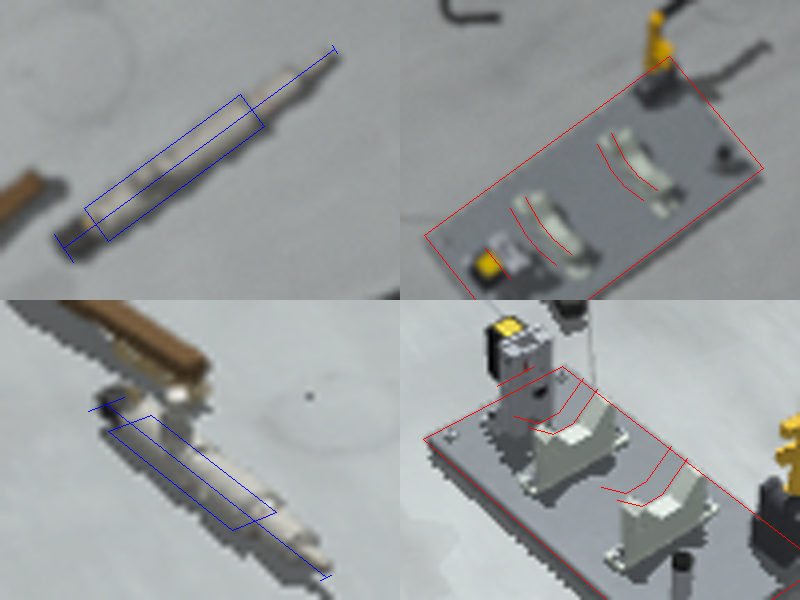

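The outlines nearly fit. I'll average the depth readings to tighten both poses.

```bash
cat >> h.py <<'E'
def avg(n,k,fn):
    D=[cam(n) for _ in range(k)]; d=D[0]; z=np.array([x['range_z'] for x in D]); z[z==0]=np.nan
    print(n,'noise',np.nanmedian(np.nanstd(z,0)))
    import warnings; warnings.simplefilter('ignore')
    d['range_z']=np.nan_to_num(np.nanmedian(z,0)); np.savez('pics/%s.npz'%fn,**d); return d
def loc(X,x,y,deg):
    a=np.radians(deg); q=X[:,:2]-[x,y]; return np.c_[q@[np.cos(a),np.sin(a)],q@[-np.sin(a),np.cos(a)],X[:,2]]
E
python3 - <<'E'
from h import *
for n in('top','side'):
    d=avg(n,8,n+'1')
    X=cloud(d,[.3,-.3],[.7,.1],-.02,.1); L=loc(X,.509,-.112,13.6)
    b=L[(abs(L[:,0])>.075)&(abs(L[:,0])<.1)&(abs(L[:,1])<.1)]; print(n,'bench z',np.median(b[:,2]))
    p=L[(abs(L[:,0])<.05)&(abs(L[:,1])<.11)]; p=p[(p[:,2]>.008)&(p[:,2]<.022)];print('plate z',np.median(p[:,2]))
    pl=L[(L[:,2]>.009)&(L[:,2]<.022)&(abs(L[:,0])<.08)&(abs(L[:,1])<.14)]
    print('plate rect',cv2.minAreaRect(pl[:,:2].astype(np.float32)*1000),np.percentile(pl,[1,99],axis=0)[:,:2].round(4).tolist())
    for yr in((-.06,.01),(.03,.08)):
        s=L[(L[:,1]>yr[0])&(L[:,1]<yr[1])&(abs(L[:,0])<.04)&(L[:,2]>.036)&(L[:,2]<.07)]
        print('saddle n',len(s),'x,y,z pct',np.percentile(s,[3,50,97],axis=0).round(4).tolist())
    X=cloud(d,[.3,.2],[.6,.5],-.02,.06); L=loc(X,.439,.340,13.5)
    b=L[(abs(L[:,0])>.03)&(abs(L[:,0])<.06)&(abs(L[:,1])<.08)]; print('bench z',np.median(b[:,2]))
    for lo in np.arange(-.105,.105,.015):
        k=L[(L[:,1]>=lo)&(L[:,1]<lo+.015)&(abs(L[:,0])<.03)]; t=k[k[:,2]>.010]
        if len(t): print(' %.3f n%d x %.4f..%.4f mean %.4f zmax %.4f'%(lo,len(t),t[:,0].min(),t[:,0].max(),t[:,0].mean(),t[:,2].max()))
E
```

```text
top noise 0.0053420626
top bench z -0.0005281906453321806
plate z 0.014554396514837342
plate rect ((-4.172634124755859, 3.8177871704101562), (244.6733856201172, 116.67888641357422), 89.53004455566406) [[-0.0616, -0.1152], [0.0523, 0.1243]]
saddle n 85 x,y,z pct [[-0.0321, -0.0481, 0.0368], [-0.004, -0.0404, 0.0442], [0.0213, -0.0339, 0.0559]]
saddle n 83 x,y,z pct [[-0.0315, 0.0361, 0.0371], [-0.0031, 0.0438, 0.0457], [0.0222, 0.0502, 0.0572]]
bench z -0.00018960511931421248
 -0.105 n1 x -0.0033..-0.0033 mean -0.0033 zmax 0.0140
 -0.090 n10 x -0.0054..0.0006 mean -0.0025 zmax 0.0174
 -0.075 n19 x -0.0105..0.0060 mean -0.0027 zmax 0.0259
 -0.060 n25 x -0.0112..0.0053 mean -0.0035 zmax 0.0215
 -0.045 n28 x -0.0132..0.0074 mean -0.0035 zmax 0.0254
 -0.030 n35 x -0.0146..0.0087 mean -0.0034 zmax 0.0280
 -0.015 n35 x -0.0135..0.0096 mean -0.0033 zmax 0.0268
 0.000 n30 x -0.0122..0.0081 mean -0.0034 zmax 0.0260
 0.015 n36 x -0.0139..0.0086 mean -0.0035 zmax 0.0501
 0.030 n36 x -0.0142..0.0101 mean -0.0047 zmax 0.0507
 0.045 n37 x -0.0137..0.0105 mean -0.0029 zmax 0.0273
 0.060 n31 x -0.012
[... 679 characters left out ...]
-0.090 n9 x -0.0020..0.0052 mean 0.0013 zmax 0.0202
 -0.075 n27 x -0.0059..0.0112 mean 0.0006 zmax 0.0248
 -0.060 n20 x -0.0052..0.0080 mean -0.0006 zmax 0.0241
 -0.045 n32 x -0.0090..0.0124 mean -0.0009 zmax 0.0276
 -0.030 n26 x -0.0093..0.0128 mean -0.0020 zmax 0.0274
 -0.015 n22 x -0.0097..0.0121 mean -0.0011 zmax 0.0276
 0.000 n24 x -0.0092..0.0131 mean -0.0011 zmax 0.0254
 0.015 n46 x -0.0092..0.0130 mean 0.0007 zmax 0.0483
 0.030 n25 x -0.0090..0.0085 mean -0.0036 zmax 0.0489
 0.045 n16 x -0.0091..0.0090 mean -0.0032 zmax 0.0268
 0.060 n21 x -0.0067..0.0082 mean -0.0006 zmax 0.0330
 0.075 n14 x -0.0063..0.0107 mean -0.0016 zmax 0.0236
 0.090 n8 x -0.0055..0.0126 mean 0.0013 zmax 0.0247
```

Run:
```python
from h import *
for n in('top','side'):
    d=dict(np.load('pics/%s1.npz'%n))
    X=cloud(d,[.3,-.4],[.8,.15],-.02,.2); L=loc(X,.509,-.112,13.6)
    for nm,m in (('post',(L[:,1]>.06)&(L[:,1]<.13)&(abs(L[:,0])<.04)&(L[:,2]>.062)),
        ('rest',(L[:,1]<-.06)&(L[:,1]>-.13)&(L[:,0]<.0)&(L[:,0]>-.07)&(L[:,2]>.03)&(L[:,2]<.1)),
        ('keeper',(L[:,1]<-.05)&(L[:,1]>-.15)&(L[:,0]>.0)&(L[:,0]<.15)&(L[:,2]>.07)),
        ('hingeblk',(L[:,1]<-.05)&(L[:,1]>-.15)&(L[:,0]>.0)&(L[:,0]<.09)&(L[:,2]>.025)&(L[:,2]<.068)),
        ('khigh',(L[:,1]<-.05)&(L[:,1]>-.16)&(L[:,0]>.0)&(L[:,0]<.15)&(L[:,2]>.125))):
        s=L[m]; print(n,nm,len(s),np.percentile(s,[3,25,50,75,97],axis=0).round(3).tolist() if len(s) else '')
```

```text
top post 105 [[-0.019, 0.085, 0.066], [-0.013, 0.093, 0.081], [-0.005, 0.1, 0.083], [0.003, 0.111, 0.085], [0.011, 0.12, 0.087]]
top rest 21 [[-0.044, -0.098, 0.03], [-0.042, -0.095, 0.044], [-0.039, -0.092, 0.055], [-0.037, -0.09, 0.058], [-0.033, -0.088, 0.06]]
top keeper 104 [[0.038, -0.142, 0.083], [0.052, -0.12, 0.112], [0.057, -0.097, 0.138], [0.061, -0.091, 0.142], [0.065, -0.091, 0.146]]
top hingeblk 74 [[0.031, -0.109, 0.027], [0.035, -0.098, 0.037], [0.038, -0.09, 0.052], [0.043, -0.082, 0.06], [0.051, -0.079, 0.063]]
top khigh 60 [[0.055, -0.142, 0.133], [0.057, -0.133, 0.14], [0.06, -0.117, 0.142], [0.062, -0.101, 0.144], [0.065, -0.091, 0.146]]
side post 207 [[-0.014, 0.08, 0.063], [-0.009, 0.081, 0.072], [-0.002, 0.088, 0.082], [0.007, 0.1, 0.086], [0.015, 0.112, 0.088]]
side rest 64 [[-0.039, -0.103, 0.032], [-0.038, -0.102, 0.041], [-0.036, -0.1, 0.051], [-0.033, -0.097, 0.061], [-0.029, -0.094, 0.062]]
side keeper 276 [[0.041, -0.148, 0.076], [0.054, -0.121, 0.099], [0.06, -0.102, 0.126], [0.063, -0.1, 0.144], [0.068, -0.095, 0.146]]
side hingeblk 300 [[0.006, -0.113, 0.027], [0.036, -0.109, 0.036], [0.039, -0.097, 0.043], [0.045, -0.086, 0.059], [0.056, -0.051, 0.065]]
side khigh 140 [[0.059, -0.148, 0.127], [0.06, -0.137, 0.14], [0.062, -0.12, 0.144], [0.065, -0.102, 0.146], [0.069, -0.096, 0.147]]
```

The functional parts (saddles, stop, rest) sit about 16 mm towards -y of the plate's middle, so I'll use those as the cradle frame: C=(0.511,-0.128,13.6°). The injector is at (0.4385,0.340,13.5°). I'll move above the grip point.

Request:
{"method": "carry_out", "body": {
  "targets": [
    [[0.98, -0.68, -0.3, -0.65, 0], [0.98, -0.68, -0.3, -0.65, 0], [0.98, -0.68, -0.3, -0.65, 0], [0.98, -0.68, -0.3, -0.65, 0], [0.98, -0.68, -0.3, -0.65, 0]]
  ]
}}

```text
time_s: 1.52
eef_pos: [0.2638, 0.472, 0.1678]
eef_rot: [[-0.763, 0.647, 0.0], [0.647, 0.763, 0.0], [0.0, 0.0, -1.0]]
force: [0.2, -0.3, -0.1]
width: 0.0485
grasp_force: 0.0
```

Request:
{"method": "carry_out", "body": {
  "targets": [
    [[0.98, -0.68, -0.3, -0.65, 0], [0.98, -0.68, -0.3, -0.65, 0], [0.98, -0.68, -0.3, -0.65, 0], [0.98, -0.68, -0.3, -0.65, 0], [0.98, -0.68, -0.3, -0.65, 0]]
  ]
}}

```text
time_s: 2.15
eef_pos: [0.3863, 0.387, 0.1304]
eef_rot: [[-0.402, 0.916, 0.0], [0.916, 0.402, 0.0], [0.0, 0.0, -1.0]]
force: [0.3, 0.0, 0.6]
width: 0.0468
grasp_force: 0.0
```

Request:
{"method": "carry_out", "body": {
  "targets": [
    [[0.98, -0.68, -0.3, -0.65, 0], [0.98, -0.68, -0.3, -0.65, 0], [0, 0, 0, 0, 0], [0, 0, 0, 0, 0]]
  ]
}}

```text
time_s: 2.65
eef_pos: [0.4341, 0.3538, 0.1155]
eef_rot: [[-0.233, 0.972, -0.0], [0.972, 0.233, 0.0], [0.0, -0.0, -1.0]]
force: [-0.9, -0.4, 0.6]
width: 0.0471
grasp_force: 0.0
```

Run:
```python
from h import *
s=bot.state();R=np.array(s['eef_rot']);p=s['eef_pos'];print(s['time_s'],p,s['width'],np.degrees(np.arctan2(R[1,1],R[0,1])),R[:,2].round(3))
for n in('top','side'):
    d=cam(n);np.savez('pics/%s2.npz'%n,**d)
d=dict(np.load('pics/top1.npz'));print('brush end',px(d,247,323,z=.01),loc(px(d,247,323,z=.01)[None],.439,.34,13.5))
g=px
over('o2.png',(.511,-.128,13.6),(.4385,.340,13.5),'top2','side2',[(220,270,100),(345,200,92),(175,130,160),(258,255,100)])
for n in('top2','side2'):
    d=dict(np.load('pics/%s.npz'%n));print(n,'tcp px',proj(d,p))
    X=cloud(d,[p[0]-.06,p[1]-.04],[p[0]+.06,p[1]+.04],p[2]-.02,p[2]+.04);L=loc(X,p[0],p[1],13.5);print(len(L),np.percentile(L,[3,50,97],axis=0).round(4).tolist() if len(L) else '')
```

```text
2.65 [0.43410176 0.35384835 0.11553115] 0.047091192580984084 13.498773782107504 [-0.  0. -1.]
brush end [0.45749561 0.4230057  0.01      ] [[0.03736187 0.07639453 0.01      ]]
top2 tcp px (np.float64(265.6487393848799), np.float64(316.4762631174516))
0 
side2 tcp px (np.float64(219.68468860480255), np.float64(192.42270763279706))
125 [[-0.0348, -0.0142, 0.1211], [0.0248, -0.0084, 0.1395], [0.037, 0.0062, 0.1549]]
```

View pics/o2.png

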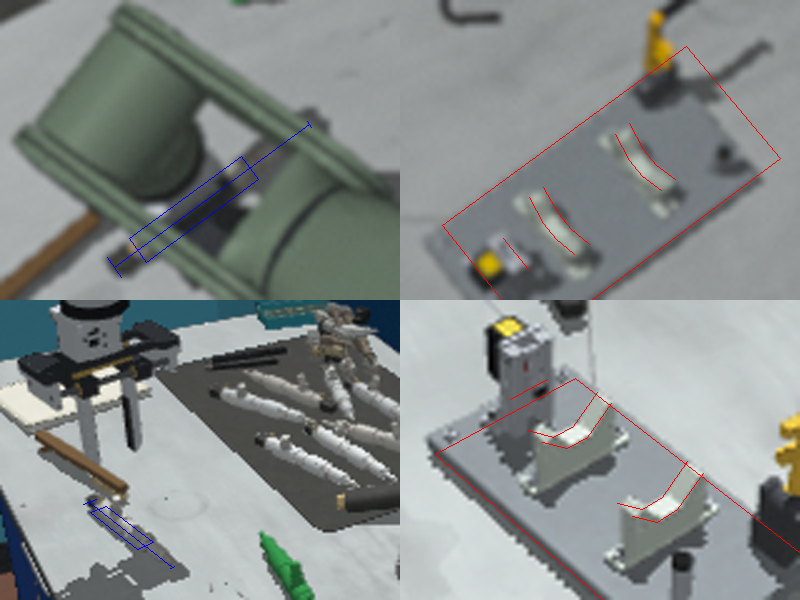

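The fingers straddle the injector, and the saddle outlines now fit in both views. I'll descend and grip.

Request:
{"method": "carry_out", "body": {
  "targets": [
    [[0, 0, -1, 0, 0], [0, 0, -1, 0, 0], [0, 0, -1, 0, 0], [0, 0, -0.9, 0, 0], [0, 0, -0.5, 0, 0]]
  ]
}}

```text
time_s: 3.38
eef_pos: [0.4332, 0.3539, 0.0045]
eef_rot: [[-0.234, 0.972, -0.001], [0.972, 0.234, -0.001], [-0.0, -0.001, -1.0]]
force: [-0.0, 0.1, 0.4]
width: 0.0467
grasp_force: 0.0
```

Request:
{"method": "carry_out", "body": {
  "targets": [
    [[0, 0, 0, 0, 0], [0, 0, 0, 0, 1], [0, 0, 0, 0, 1], [0, 0, 0, 0, 1], [0, 0, 0, 0, 1]]
  ]
}}

```text
time_s: 4.0
eef_pos: [0.436, 0.3543, 0.0067]
eef_rot: [[-0.233, 0.973, 0.003], [0.973, 0.233, 0.002], [0.001, 0.003, -1.0]]
force: [2.1, 0.6, 2.7]
width: 0.0239
grasp_force: 30.0
```

Request:
{"method": "carry_out", "body": {
  "targets": [
    [[0, 0, 0, 0, 1], [0, 0, 0.4, 0, 1], [0, 0, 0.8, 0, 1], [0, 0, 1, 0, 1], [0, 0, 1, 0, 1]]
  ]
}}

```text
time_s: 4.62
eef_pos: [0.4321, 0.3523, 0.0845]
eef_rot: [[-0.233, 0.973, -0.005], [0.973, 0.233, -0.003], [-0.001, -0.005, -1.0]]
force: [0.2, -0.2, -4.5]
width: 0.0243
grasp_force: 30.0
```

Request:
{"method": "carry_out", "body": {
  "targets": [
    [[0.15, -0.96, 0.7, 0, 1], [0.15, -0.96, 0.7, 0, 1], [0.15, -0.96, 0.7, 0, 1], [0.15, -0.96, 0.7, 0, 1], [0.15, -0.96, 0.7, 0, 1]]
  ]
}}

```text
time_s: 5.25
eef_pos: [0.451, 0.2322, 0.1719]
eef_rot: [[-0.233, 0.972, -0.005], [0.972, 0.233, -0.001], [-0.0, -0.005, -1.0]]
force: [0.6, 0.2, -4.4]
width: 0.0244
grasp_force: 30.0
```

Request:
{"method": "carry_out", "body": {
  "targets": [
    [[0.15, -0.96, 0, 0, 1], [0.15, -0.96, 0, 0, 1], [0.15, -0.96, 0, 0, 1], [0.15, -0.96, 0, 0, 1], [0.15, -0.96, 0, 0, 1]]
  ]
}}

```text
time_s: 5.88
eef_pos: [0.4697, 0.1127, 0.1713]
eef_rot: [[-0.233, 0.972, -0.005], [0.973, 0.233, -0.0], [0.001, -0.005, -1.0]]
force: [-0.5, 0.4, -3.8]
width: 0.0241
grasp_force: 30.0
```

Request:
{"method": "carry_out", "body": {
  "targets": [
    [[0.15, -0.96, 0, 0, 1], [0.15, -0.96, 0, 0, 1], [0.15, -0.96, 0, 0, 1], [0.15, -0.96, 0, 0, 1], [0.15, -0.96, 0, 0, 1]]
  ]
}}

```text
time_s: 6.5
eef_pos: [0.4885, -0.0066, 0.1713]
eef_rot: [[-0.233, 0.973, -0.005], [0.973, 0.233, 0.001], [0.002, -0.005, -1.0]]
force: [-0.0, -1.0, -4.2]
width: 0.0241
grasp_force: 30.0
```

Request:
{"method": "carry_out", "body": {
  "targets": [
    [[0.16, -0.96, 0, 0, 1], [0.16, -0.96, 0, 0, 1], [0.16, -0.96, 0, 0, 1], [0.16, -0.96, 0, 0, 1], [0.16, -0.96, 0, 0, 1]]
  ]
}}

```text
time_s: 7.12
eef_pos: [0.5087, -0.1262, 0.1712]
eef_rot: [[-0.233, 0.973, -0.005], [0.973, 0.233, 0.002], [0.003, -0.004, -1.0]]
force: [0.3, -0.6, -4.0]
width: 0.0246
grasp_force: 30.0
```

Request:
{"method": "carry_out", "body": {
  "targets": [
    [[0, 0, 0, 0, 1], [0, 0, -0.8, 0, 1], [0, 0, -0.8, 0, 1], [0, 0, 0, 0, 1], [0, 0, 0, 0, 1]]
  ]
}}

```text
time_s: 7.75
eef_pos: [0.5105, -0.1258, 0.1331]
eef_rot: [[-0.233, 0.972, -0.0], [0.972, 0.233, 0.0], [0.001, -0.0, -1.0]]
force: [0.7, -0.6, -3.0]
width: 0.0244
grasp_force: 30.0
```

Run:
```python
from h import *
s=bot.state();R=np.array(s['eef_rot']);p=s['eef_pos'];print(s['time_s'],p,s['width'],np.degrees(np.arctan2(R[1,1],R[0,1])),R[:,2].round(3))
d=avg('side',8,'side3'); I=d['image']
for z in(.1,): pass
c=cv2.resize(np.ascontiguousarray(I[180:345,230:450,::-1]),(800,600),interpolation=cv2.INTER_CUBIC);cv2.imwrite('pics/c3.png',c)
X=cloud(d,[.35,-.35],[.7,.1],p[2]-.012,p[2]+.035);L=loc(X,p[0],p[1],13.6);L=L[abs(L[:,0])<.012]
for lo in np.arange(-.16,.12,.01):
    k=L[(L[:,1]>=lo)&(L[:,1]<lo+.01)]
    if len(k):print('%.2f n%d x %.4f..%.4f zmid %.4f'%(lo,len(k),k[:,0].min(),k[:,0].max(),np.median(k[:,2])))
```

```text
7.75 [ 0.51052751 -0.12575388  0.13312884] 0.02444908493648839 13.492973295918143 [-0.  0. -1.]
side noise 0.0019344998
-0.12 n3 x 0.0001..0.0019 zmid 0.1434
-0.11 n13 x -0.0015..0.0054 zmid 0.1438
-0.10 n19 x -0.0014..0.0046 zmid 0.1445
-0.09 n40 x -0.0070..0.0096 zmid 0.1477
-0.08 n30 x -0.0065..0.0078 zmid 0.1483
-0.07 n34 x -0.0071..0.0071 zmid 0.1488
-0.06 n48 x -0.0100..0.0109 zmid 0.1491
-0.05 n43 x -0.0104..0.0116 zmid 0.1511
-0.04 n41 x -0.0106..0.0102 zmid 0.1514
-0.03 n41 x -0.0104..0.0110 zmid 0.1507
-0.02 n28 x -0.0119..0.0068 zmid 0.1496
-0.01 n25 x -0.0077..0.0099 zmid 0.1513
0.00 n7 x 0.0009..0.0099 zmid 0.1539
0.01 n1 x 0.0115..0.0115 zmid 0.1505
0.02 n12 x -0.0104..-0.0060 zmid 0.1454
0.03 n26 x -0.0101..0.0035 zmid 0.1494
0.04 n24 x -0.0082..0.0087 zmid 0.1501
0.05 n16 x -0.0080..0.0081 zmid 0.1496
0.06 n9 x -0.0071..-0.0064 zmid 0.1413
0.07 n9 x -0.0067..-0.0061 zmid 0.1412
  var = nanvar(a, axis=axis, dtype=dtype, out=out, ddof=ddof,
```

View pics/c3.png

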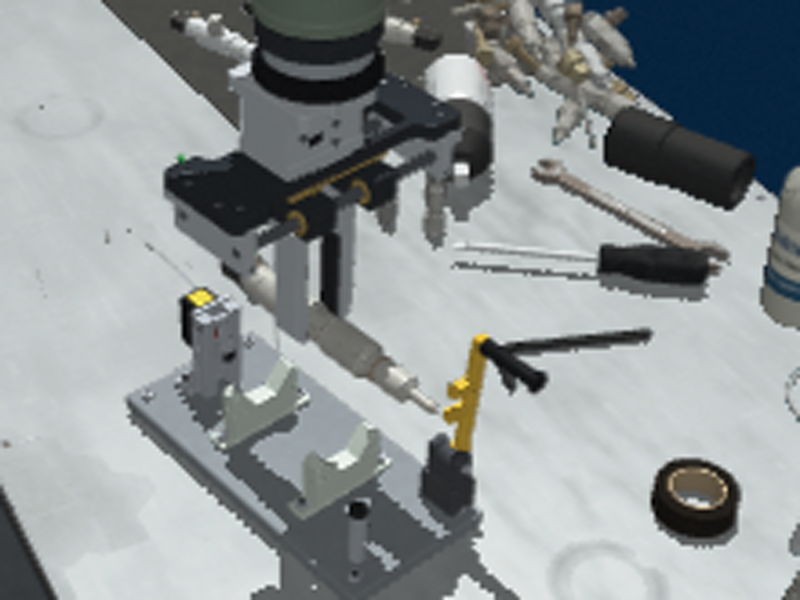

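The injector is held level, stub up, about 14 mm short of the stop and lined up with the saddles. I'll nudge it and lower.

Request:
{"method": "carry_out", "body": {
  "targets": [
    [[0.07, -0.09, -0.8, 0, 1], [0, 0, -1, 0, 1], [0, 0, -0.8, 0, 1], [0, 0, -0.4, 0, 1], [0, 0, 0, 0, 1]]
  ]
}}

```text
time_s: 8.78
eef_pos: [0.512, -0.1285, 0.0574]
eef_rot: [[-0.233, 0.973, -0.001], [0.973, 0.233, 0.001], [0.001, -0.001, -1.0]]
force: [1.6, -0.3, -3.7]
width: 0.0245
grasp_force: 30.0
```

Request:
{"method": "carry_out", "body": {
  "targets": [
    [[0, 0, -0.12, 0, 1], [0, 0, -0.12, 0, 1], [0, 0, -0.12, 0, 1], [0, 0, 0, 0, 1]]
  ]
}}

```text
time_s: 9.28
eef_pos: [0.5123, -0.1286, 0.0488]
eef_rot: [[-0.233, 0.973, -0.0], [0.973, 0.233, 0.0], [0.0, -0.0, -1.0]]
force: [-0.4, -0.4, -4.1]
width: 0.0245
grasp_force: 30.0
```

Request:
{"method": "carry_out", "body": {
  "targets": [
    [[0, 0, -0.08, 0, 1], [0, 0, 0, 0, 1]]
  ]
}}

```text
time_s: 9.52
eef_pos: [0.5124, -0.1288, 0.047]
eef_rot: [[-0.233, 0.973, -0.0], [0.973, 0.233, -0.0], [-0.0, -0.0, -1.0]]
force: [-1.0, 0.2, -2.9]
width: 0.0245
grasp_force: 30.0
```

Request:
{"method": "carry_out", "body": {
  "targets": [
    [[0, 0, -0.06, 0, 1], [0, 0, 0, 0, 1]]
  ]
}}

```text
time_s: 9.78
eef_pos: [0.5125, -0.1289, 0.0467]
eef_rot: [[-0.233, 0.973, -0.0], [0.973, 0.233, -0.0], [-0.0, -0.0, -1.0]]
force: [-3.3, 1.9, 5.5]
width: 0.0243
grasp_force: 30.0
```

Request:
{"method": "carry_out", "body": {
  "targets": [
    [[0, 0, -0.04, 0, 1], [0, 0, 0, 0, 1]]
  ]
}}

```text
time_s: 10.02
eef_pos: [0.5125, -0.1289, 0.0466]
eef_rot: [[-0.233, 0.972, -0.0], [0.972, 0.233, -0.0], [-0.0, -0.001, -1.0]]
force: [-6.7, 1.9, 10.7]
width: 0.0245
grasp_force: 30.0
```

Contact. The side force of -6.7 N in x means it leans on the +x flare, so I'll shift it -x.

Request:
{"method": "carry_out", "body": {
  "targets": [
    [[-0.06, -0.01, 0, 0, 1], [0, 0, 0, 0, 1], [0, 0, 0, 0, 1]]
  ]
}}

```text
time_s: 10.4
eef_pos: [0.5124, -0.129, 0.0466]
eef_rot: [[-0.233, 0.973, 0.003], [0.973, 0.233, -0.0], [-0.001, 0.003, -1.0]]
force: [-2.1, 1.7, 7.5]
width: 0.0243
grasp_force: 30.0
```

Request:
{"method": "carry_out", "body": {
  "targets": [
    [[-0.06, -0.01, 0, 0, 1], [0, 0, 0, 0, 1], [0, 0, 0, 0, 1]]
  ]
}}

```text
time_s: 10.78
eef_pos: [0.5121, -0.1292, 0.0466]
eef_rot: [[-0.232, 0.973, 0.005], [0.973, 0.232, -0.0], [-0.002, 0.005, -1.0]]
force: [0.7, 2.3, 5.6]
width: 0.0241
grasp_force: 30.0
```

Request:
{"method": "carry_out", "body": {
  "targets": [
    [[-0.038, 0.155, 0.02, 0, 1], [-0.038, 0.155, 0, 0, 1], [-0.038, 0.155, 0, 0, 1], [0, 0, 0, 0, 1]]
  ]
}}

```text
time_s: 11.28
eef_pos: [0.5089, -0.1191, 0.0466]
eef_rot: [[-0.233, 0.972, 0.005], [0.972, 0.233, -0.003], [-0.005, 0.004, -1.0]]
force: [1.6, -3.8, 5.0]
width: 0.0237
grasp_force: 30.0
```

Request:
{"method": "carry_out", "body": {
  "targets": [
    [[-0.019, 0.078, 0, 0, 1], [0, 0, 0, 0, 1]]
  ]
}}

```text
time_s: 11.52
eef_pos: [0.5085, -0.1175, 0.0466]
eef_rot: [[-0.233, 0.972, 0.005], [0.972, 0.233, -0.004], [-0.005, 0.004, -1.0]]
force: [2.9, -3.7, 4.8]
width: 0.0242
grasp_force: 30.0
```

Request:
{"method": "carry_out", "body": {
  "targets": [
    [[-0.019, 0.078, 0, 0, 1], [0, 0, 0, 0, 1]]
  ]
}}

```text
time_s: 11.78
eef_pos: [0.5081, -0.1156, 0.0466]
eef_rot: [[-0.233, 0.973, 0.005], [0.973, 0.233, -0.004], [-0.005, 0.004, -1.0]]
force: [2.7, -5.8, 4.8]
width: 0.0242
grasp_force: 30.0
```

Request:
{"method": "carry_out", "body": {
  "targets": [
    [[-0.019, 0.078, 0, 0, 1], [0, 0, 0, 0, 1]]
  ]
}}

```text
time_s: 12.02
eef_pos: [0.508, -0.1154, 0.0466]
eef_rot: [[-0.233, 0.972, 0.006], [0.972, 0.233, -0.007], [-0.008, 0.004, -1.0]]
force: [3.1, -10.0, 2.2]
width: 0.0243
grasp_force: 30.0
```

Request:
{"method": "carry_out", "body": {
  "targets": [
    [[-0.019, 0.078, 0, 0, 1], [0, 0, 0, 0, 1]]
  ]
}}

```text
time_s: 12.28
eef_pos: [0.5081, -0.1153, 0.0467]
eef_rot: [[-0.234, 0.972, 0.007], [0.972, 0.234, -0.011], [-0.012, 0.005, -1.0]]
force: [3.5, -14.0, -0.2]
width: 0.0243
grasp_force: 30.0
```

Contact with the stop: the motion ended and the push rose to 14 N. I'll ease off a little and release.

Request:
{"method": "carry_out", "body": {
  "targets": [
    [[0.015, -0.06, -0.02, 0, 1], [0, 0, 0, 0, 1], [0, 0, 0, 0, 0.2], [0, 0, 0, 0, 0], [0, 0, 0, 0, 0]]
  ]
}}

```text
time_s: 12.9
eef_pos: [0.5039, -0.1103, 0.0435]
eef_rot: [[-0.233, 0.972, -0.002], [0.972, 0.233, 0.001], [0.002, -0.002, -1.0]]
force: [-0.9, 0.6, -0.5]
width: 0.0462
grasp_force: 0.0
```

```bash
python3 - <<'E' 2>/dev/null
from h import *
s=bot.state();print(s['time_s'],s['eef_pos'],s['width'],s['force'])
d=avg('side',6,'side4')
over('o4.png',(.511,-.128,13.6),(0,0,0),'top0','side4',[(345,200,92)]*2+[(258,245,110),(258,245,60)])
t=d['range_z'];X=cloud(d,[.35,-.35],[.7,.1],.045,.072);L=loc(X,.5105,-.1275,13.6);L=L[abs(L[:,0])<.013]
for lo in np.arange(-.12,.12,.01):
    k=L[(L[:,1]>=lo)&(L[:,1]<lo+.01)]
    if len(k):print('%.2f n%d x %.4f..%.4f zmid %.4f zmax %.4f'%(lo,len(k),k[:,0].min(),k[:,0].max(),np.median(k[:,2]),k[:,2].max()))
I=cv2.imread('pics/o4.png')[300:];c=d['image'][245:345,255:405,::-1];cv2.imwrite('pics/c4.png',cv2.resize(np.ascontiguousarray(c),(780,520),interpolation=cv2.INTER_CUBIC))
E
```

```text
12.9 [ 0.50394574 -0.11032204  0.04352708] 0.046219188773576426 [-0.85510327  0.59364046 -0.51714315]
side noise 0.0019158073
-0.10 n11 x -0.0007..0.0039 zmid 0.0566 zmax 0.0578
-0.09 n13 x -0.0017..0.0041 zmid 0.0571 zmax 0.0590
-0.08 n34 x -0.0060..0.0084 zmid 0.0593 zmax 0.0646
-0.07 n27 x -0.0063..0.0082 zmid 0.0616 zmax 0.0635
-0.06 n33 x -0.0070..0.0080 zmid 0.0618 zmax 0.0640
-0.05 n38 x -0.0096..0.0123 zmid 0.0619 zmax 0.0664
-0.04 n43 x -0.0112..0.0111 zmid 0.0637 zmax 0.0674
-0.03 n40 x -0.0100..0.0103 zmid 0.0643 zmax 0.0682
-0.02 n36 x -0.0104..0.0111 zmid 0.0645 zmax 0.0677
-0.01 n26 x -0.0097..0.0104 zmid 0.0639 zmax 0.0674
-0.00 n33 x -0.0077..0.0115 zmid 0.0630 zmax 0.0659
0.01 n41 x -0.0102..0.0116 zmid 0.0636 zmax 0.0682
0.02 n30 x -0.0101..0.0090 zmid 0.0658 zmax 0.0715
0.05 n1 x 0.0118..0.0118 zmid 0.0663 zmax 0.0663
0.06 n6 x -0.0080..-0.0031 zmid 0.0596 zmax 0.0635
0.07 n2 x -0.0008..0.0023 zmid 0.0631 zmax 0.0636
```

View pics/c4.png

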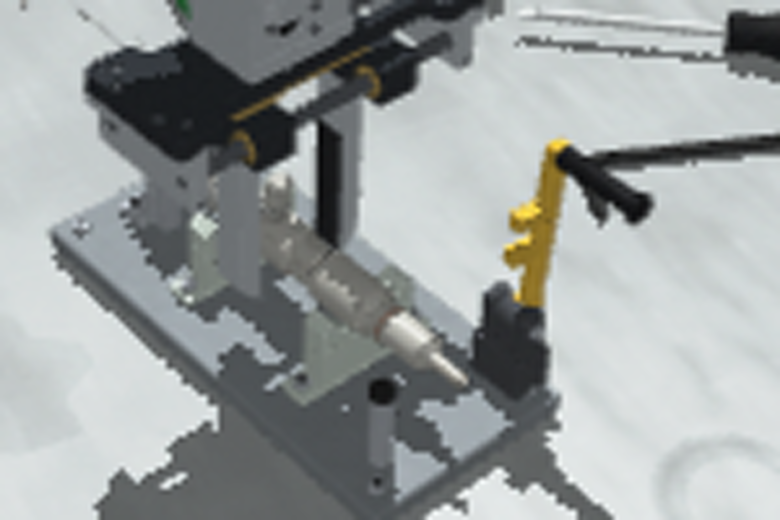

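The injector lies level in both saddles. I'll lift off and go above the keeper handle, near world (0.597,-0.222,0.137), then check that it is home.

Request:
{"method": "carry_out", "body": {
  "targets": [
    [[0, 0, 0.5, 0, 0], [0, 0, 1, 0, 0], [0, 0, 1, 0, 0], [0, 0, 1, 0, 0], [0, 0, 1, 0, 0]]
  ]
}}

```text
time_s: 13.82
eef_pos: [0.5053, -0.1113, 0.1588]
eef_rot: [[-0.233, 0.973, 0.001], [0.973, 0.233, -0.0], [-0.001, 0.001, -1.0]]
force: [-0.9, -0.6, 0.4]
width: 0.0471
grasp_force: 0.0
```

Request:
{"method": "carry_out", "body": {
  "targets": [
    [[0.4, -0.5, 0.6, 0, 0], [1, -1, 0, 0, 0], [1, -1, 0, 0, 0], [0.8, -1, 0, 0, 0], [0.5, -0.9, 0, 0, 0]]
  ]
}}

```text
time_s: 14.45
eef_pos: [0.5986, -0.2222, 0.173]
eef_rot: [[-0.233, 0.973, 0.001], [0.973, 0.233, -0.001], [-0.001, 0.001, -1.0]]
force: [0.6, -0.3, 0.3]
width: 0.0473
grasp_force: 0.0
```

```bash
python3 - <<'E' 2>/dev/null
from h import *
s=bot.state();p=s['eef_pos'];print(s['time_s'],p,s['width'],s['force'])
for n in('top','side'):
    d=avg(n,6,n+'5')
    X=cloud(d,[.35,-.4],[.75,.1],.044,.3);L=loc(X,.5105,-.1275,13.6)
    h=L[(L[:,0]>.03)&(L[:,0]<.1)&(L[:,1]<-.093)&(L[:,1]>-.14)&(L[:,2]>.11)&(L[:,2]<.15)];
    if len(h):print(n,'handle',len(h),np.percentile(h,[3,50,97],axis=0).round(4).tolist())
    f=L[(L[:,2]>p[2]-.01)&(L[:,2]<p[2]+.04)&(L[:,1]<-.05)];q=loc(np.array([p]),.5105,-.1275,13.6)
    if len(f):print('fingers',np.percentile(f,[3,50,97],axis=0).round(4).tolist(),'tcp',q)
    i=L[(abs(L[:,0])<.013)&(L[:,2]<.07)]
    print('inj tip y',np.sort(i[:,1])[:6].round(4))
    st=L[(abs(L[:,0])<.02)&(L[:,2]>.07)&(L[:,2]<.1)&(L[:,1]>.05)];print('stop y',np.percentile(st[:,1],[2,10,50]).round(4) if len(st) else '')
    hd=L[(abs(L[:,0])<.009)&(L[:,2]>.055)&(L[:,2]<.066)&(L[:,1]>.05)];print('head y',np.percentile(hd[:,1],[50,90,98]).round(4) if len(hd) else '')
T,S=[dict(np.load('pics/%s5.npz'%n))['image'][:,:,::-1] for n in('top','side')]
c=lambda I,u,v,w,h:cv2.resize(np.ascontiguousarray(I[v:v+h,u:u+w]),(400,600),interpolation=cv2.INTER_CUBIC)
cv2.imwrite('pics/c5.png',np.hstack([c(T,352,205,70,105)[:, :],c(S,262,250,80,120)]))
E
```

```text
14.45 [ 0.59864317 -0.22224596  0.17298736] 0.047333889302888836 [ 0.60016764 -0.27278661  0.26559061]
top noise 0.0051883566
fingers [[0.0673, -0.1899, 0.1672], [0.0917, -0.1016, 0.1859], [0.1406, -0.0996, 0.2089]] tcp [[ 0.06339296 -0.11281555  0.17298736]]
inj tip y [-0.0698 -0.0653 -0.0627 -0.0607 -0.0596 -0.0584]
stop y [0.1    0.1025 0.1148]
head y [0.0756 0.0941 0.1348]
side noise 0.0018349619
side handle 88 [[0.0609, -0.1325, 0.1377], [0.0642, -0.1182, 0.1442], [0.0708, -0.0958, 0.147]]
fingers [[0.0284, -0.1214, 0.1776], [0.0873, -0.1165, 0.1965], [0.097, -0.1036, 0.2121]] tcp [[ 0.06339296 -0.11281555  0.17298736]]
inj tip y [-0.0993 -0.0982 -0.0975 -0.0968 -0.0967 -0.0952]
stop y [0.0708 0.0956 0.1056]
head y [0.0781 0.1    0.1268]
```

View pics/c5.png

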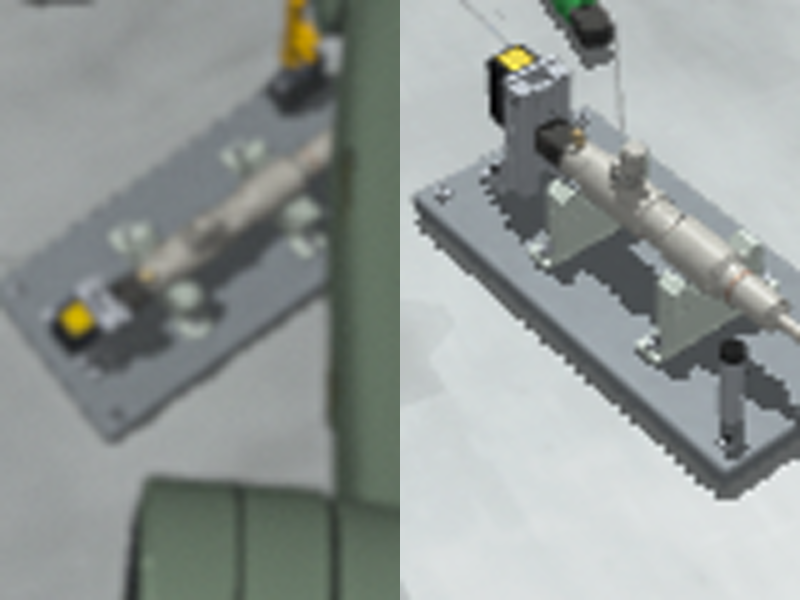

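The connector end meets the stop pads in both views (left at (130,290), right at (548,140)), and the fingers are centred on the handle. I'll pinch the handle.

Request:
{"method": "carry_out", "body": {
  "targets": [
    [[0, 0, -0.6, 0, 0], [0, 0, -0.8, 0, 0], [0, 0, -0.4, 0, 0], [0, 0, 0, 0, 1], [0, 0, 0, 0, 1]]
  ]
}}

```text
time_s: 15.68
eef_pos: [0.5979, -0.2214, 0.1271]
eef_rot: [[-0.233, 0.973, 0.0], [0.973, 0.233, -0.0], [-0.0, 0.0, -1.0]]
force: [0.1, 0.5, 0.3]
width: 0.0303
grasp_force: 0.0
```

Request:
{"method": "carry_out", "body": {
  "targets": [
    [[0, 0, 0, 0, 1], [0, 0, 0, 0, 1], [0, 0, 0, 0, 1]]
  ]
}}

```text
time_s: 16.05
eef_pos: [0.5983, -0.2215, 0.1278]
eef_rot: [[-0.233, 0.973, 0.002], [0.973, 0.233, -0.001], [-0.001, 0.002, -1.0]]
force: [-0.4, 0.7, 1.0]
width: 0.0103
grasp_force: 30.0
```

Run:
```python
from h import *
s=bot.state();p=s['eef_pos'];print(p,loc(np.array([p]),.5105,-.1275,13.6))
r=86.6;a0=78
P=[]
for a in np.arange(a0,174,8):
    P.append((46+r*np.cos(np.radians(a)),54+r*np.sin(np.radians(a))))
P.append((-40,64.5));P=np.array(P);D=np.diff(P,axis=0)
for d,q in zip(D,P[1:]): print(q.round(1),'row',np.round([d[0]*.972/25,d[0]*.235/25,d[1]/25],2))
```

```text
[ 0.59830389 -0.22148021  0.12781255] [[ 0.06324325 -0.11199149  0.12781255]]
[ 52.  140.4] row [-0.47 -0.11  0.07]
[ 40.  140.4] row [-0.47 -0.11  0.  ]
[ 28.  138.7] row [-0.47 -0.11 -0.07]
[ 16.4 135.4] row [-0.45 -0.11 -0.13]
[  5.3 130.5] row [-0.43 -0.1  -0.2 ]
[ -4.9 124.1] row [-0.4  -0.1  -0.26]
[-14.2 116.3] row [-0.36 -0.09 -0.31]
[-22.2 107.3] row [-0.31 -0.08 -0.36]
[-29.   97.3] row [-0.26 -0.06 -0.4 ]
[-34.3  86.4] row [-0.21 -0.05 -0.43]
[-38.  75.] row [-0.15 -0.04 -0.46]
[-40.   64.5] row [-0.08 -0.02 -0.42]
```

Request:
{"method": "carry_out", "body": {
  "targets": [
    [[-0.47, -0.11, 0.07, 0, 1], [-0.47, -0.11, 0, 0, 1], [-0.47, -0.11, -0.07, 0, 1], [0, 0, 0, 0, 1]]
  ]
}}

```text
time_s: 16.55
eef_pos: [0.5603, -0.2301, 0.1273]
eef_rot: [[-0.232, 0.973, -0.002], [0.973, 0.232, -0.001], [0.0, -0.002, -1.0]]
force: [-0.7, 0.3, 5.9]
width: 0.0102
grasp_force: 30.0
```

Request:
{"method": "carry_out", "body": {
  "targets": [
    [[-0.45, -0.11, -0.13, 0, 1], [-0.43, -0.1, -0.2, 0, 1], [-0.4, -0.1, -0.26, 0, 1], [0, 0, 0, 0, 1]]
  ]
}}

```text
time_s: 17.05
eef_pos: [0.5278, -0.2375, 0.1106]
eef_rot: [[-0.232, 0.973, -0.004], [0.973, 0.232, 0.001], [0.002, -0.004, -1.0]]
force: [-0.7, -1.5, -0.1]
width: 0.0102
grasp_force: 30.0
```

Forces are small and the arm is following. Continuing the arc.

Request:
{"method": "carry_out", "body": {
  "targets": [
    [[-0.36, -0.09, -0.31, 0, 1], [-0.31, -0.08, -0.36, 0, 1], [-0.26, -0.06, -0.4, 0, 1], [0, 0, 0, 0, 1]]
  ]
}}

```text
time_s: 17.55
eef_pos: [0.5062, -0.2426, 0.0837]
eef_rot: [[-0.232, 0.973, -0.001], [0.973, 0.232, 0.001], [0.002, -0.001, -1.0]]
force: [3.3, 2.1, -1.7]
width: 0.0099
grasp_force: 30.0
```

Request:
{"method": "carry_out", "body": {
  "targets": [
    [[-0.21, -0.05, -0.43, 0, 1], [-0.15, -0.04, -0.46, 0, 1], [0, 0, 0, 0, 1]]
  ]
}}

```text
time_s: 17.92
eef_pos: [0.4984, -0.2446, 0.0621]
eef_rot: [[-0.233, 0.973, 0.001], [0.973, 0.233, 0.001], [0.001, 0.001, -1.0]]
force: [3.5, 3.6, -0.9]
width: 0.0098
grasp_force: 30.0
```

Request:
{"method": "carry_out", "body": {
  "targets": [
    [[-0.05, -0.01, -0.25, 0, 1], [0, 0, 0, 0, 1]]
  ]
}}

```text
time_s: 18.18
eef_pos: [0.4974, -0.2448, 0.0564]
eef_rot: [[-0.233, 0.973, 0.001], [0.973, 0.233, 0.001], [0.001, 0.001, -1.0]]
force: [4.5, 3.9, -0.4]
width: 0.0098
grasp_force: 30.0
```

Request:
{"method": "carry_out", "body": {
  "targets": [
    [[-0.02, 0, -0.1, 0, 1], [0, 0, 0, 0, 1]]
  ]
}}

```text
time_s: 18.42
eef_pos: [0.4974, -0.2449, 0.0554]
eef_rot: [[-0.233, 0.972, 0.002], [0.972, 0.233, 0.001], [0.0, 0.002, -1.0]]
force: [2.6, 6.2, 6.2]
width: 0.0101
grasp_force: 30.0
```

Request:
{"method": "carry_out", "body": {
  "targets": [
    [[0, 0, -0.08, 0, 1], [0, 0, 0, 0, 1]]
  ]
}}

```text
time_s: 18.68
eef_pos: [0.4975, -0.2451, 0.0551]
eef_rot: [[-0.233, 0.972, 0.002], [0.972, 0.233, 0.001], [0.0, 0.002, -1.0]]
force: [-0.4, 7.7, 15.6]
width: 0.0098
grasp_force: 30.0
```

Request:
{"method": "carry_out", "body": {
  "targets": [
    [[0, 0, -0.06, 0, 1], [0, 0, 0, 0, 1]]
  ]
}}

```text
time_s: 18.92
eef_pos: [0.4975, -0.2451, 0.0549]
eef_rot: [[-0.233, 0.972, 0.001], [0.972, 0.233, 0.0], [0.0, 0.002, -1.0]]
force: [-2.7, 9.8, 22.1]
width: 0.0101
grasp_force: 30.0
```

It stops firmly at handle z of about 0.066, right where the rest should be. I'll ease off, open, retreat up and check.

Request:
{"method": "carry_out", "body": {
  "targets": [
    [[0, 0, 0.14, 0, 1], [0, 0, 0, 0, 0.3], [0, 0, 0, 0, 0], [0, 0, 0.5, 0, 0], [0, 0, 1, 0, 0]]
  ]
}}

```text
time_s: 19.55
eef_pos: [0.4951, -0.2453, 0.0915]
eef_rot: [[-0.233, 0.973, -0.003], [0.973, 0.233, 0.001], [0.002, -0.003, -1.0]]
force: [0.3, -0.1, -0.4]
width: 0.0455
grasp_force: 0.0
```

Request:
{"method": "carry_out", "body": {
  "targets": [
    [[0, 0, 1, 0, 0], [-0.2, -0.5, 1, 0, 0], [-0.2, -1, 1, 0, 0], [-0.2, -1, 0.5, 0, 0], [0, 0, 0, 0, 0]]
  ]
}}

```text
time_s: 20.18
eef_pos: [0.4817, -0.3103, 0.1814]
eef_rot: [[-0.23, 0.973, 0.002], [0.973, 0.23, -0.003], [-0.003, 0.002, -1.0]]
force: [-0.0, -0.1, 0.5]
width: 0.0471
grasp_force: 0.0
```

```bash
python3 - <<'E' 2>/dev/null
from h import *
s=bot.state();print(s['time_s'],s['eef_pos'],s['force'])
for n in('top','side'):
    d=avg(n,6,n+'6')
    L=loc(cloud(d,[.35,-.4],[.75,.1],.035,.2),.5105,-.1275,13.6)
    h=L[(L[:,0]>-.055)&(L[:,0]<-.025)&(L[:,1]<-.098)&(L[:,1]>-.13)];
    if len(h):print(n,'handle',len(h),np.percentile(h,[3,50,97],axis=0).round(4).tolist())
    k=L[(L[:,0]>-.03)&(L[:,0]<.03)&(L[:,1]<-.07)&(L[:,1]>-.095)]
    for x in np.arange(-.03,.03,.01):
        q=k[(k[:,0]>=x)&(k[:,0]<x+.01)]
        if len(q):print(' x%.2f ztop %.4f'%(x,np.percentile(q[:,2],90)))
c=lambda I,u,v,w,h:cv2.resize(np.ascontiguousarray(I[v:v+h,u:u+w,::-1]),(400,600),interpolation=cv2.INTER_CUBIC)
T,S=[dict(np.load('pics/%s6.npz'%n))['image'] for n in('top','side')]
cv2.imwrite('pics/c6.png',np.hstack([c(T,360,195,74,111),c(S,275,255,74,111)]))
E
```

```text
20.175 [ 0.48168046 -0.3102912   0.18142288] [-0.01027553 -0.11325236  0.47620958]
top noise 0.0051661
top handle 31 [[-0.0484, -0.1277, 0.0623], [-0.0433, -0.113, 0.0676], [-0.0383, -0.0991, 0.0701]]
 x-0.03 ztop 0.0715
 x-0.02 ztop 0.0691
 x-0.01 ztop 0.0692
 x0.00 ztop 0.0696
 x0.01 ztop 0.0715
 x0.02 ztop 0.0698
side noise 0.0017748468
side handle 63 [[-0.0459, -0.1284, 0.0652], [-0.0414, -0.1132, 0.0708], [-0.0354, -0.0998, 0.0828]]
 x-0.03 ztop 0.0722
 x-0.02 ztop 0.0622
 x-0.01 ztop 0.0564
 x0.00 ztop 0.1221
 x0.01 ztop 0.0721
 x0.02 ztop 0.0725
```

View pics/c6.png

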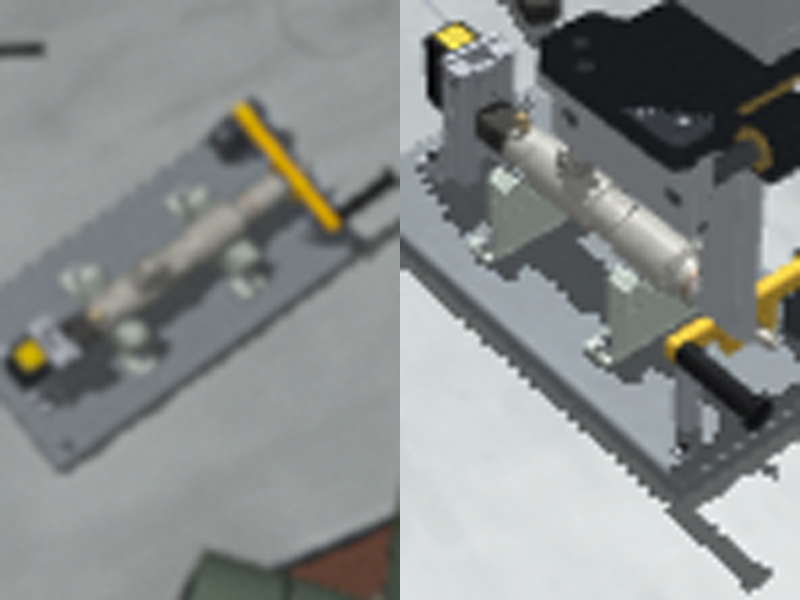

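The keeper lies level on its rest with its fork over the tip: the arm runs from (240,105) to (335,225) in the top view, and the handle centre is at z of about 0.0645. The connector is against the stop and the gripper is clear. Handing in.

```bash
python3 -c "
from cell import bot
print(bot.hand_in())"
```

```text
the job is handed in; nothing more can be done
None
```

The job is handed in (no verdict came back): in the last images the injector lies in both saddles, stub up and against the end stop, the keeper is down on its rest over the nozzle tip, and the gripper is clear; I didn't measure the lever angle or re-check the tools' positions.

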